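Lay the missing paver of a heat-proof bench panel

ROBOT

A 6-joint arm with a two-finger parallel gripper is mounted at the origin on a cart in front of the work surface, level with it; the furniture and walls round the work are solid. World frame = base frame: x ahead of the robot, y to its left, z up, the work surface at z = 0. Lengths are in m, angles in degrees, forces in N, time in s.
With the tool pointing down it reaches from about 0.325 to 0.85 m from the base axis. Payload 15.5 kg.
Tool frame: the origin (TCP) lies midway between the tips of the shut fingers; the grasp point (between the pads) lies 19 mm behind it; z points along the fingers, y is the line along which they close (so a half turn about z gives the same grasp; the last joint's range is limited). The gripper opens to 91 mm and grips with 3 to 60 N. Pads are 32 mm wide; open, the fingers measure 118 mm over their backs; the gripper's body (76 mm by 178 mm) begins 60 mm behind the grasp point.
Start: joints at [67.065, 28.281, 77.091, -0, 74.628, -5.472], TCP at [0.188, 0.596, 0.214] pointing down, gripper open.
Joint ranges: [-166.48, 166.48], [-47.26, 123.95], [12.59, 153.08], [-70.14, 250.14], [6.76, 159.57], [-176.63, 176.63]. Speed limits (degrees/s): [108.29, 108.29, 147.25, 172.46, 172.46, 172.46].

INTERFACE

Orientations are given as a 3x3 rotation matrix whose columns are the frame's x, y, z axes.
In Python, from bench import ctrl gives the robot as it stands. The module is installed in compiled form; this text tells all that it offers. Calls block until the motion is done:
- ctrl.goto(position, orientation): joint-space move of the TCP to a pose.
- ctrl.move_l(position, vel=0.15, ori=None, contact_N=None): straight line of the TCP; ori=None keeps the orientation; vel is the mean speed in m/s. With contact_N (N) it stops when the force on the tool has changed by that much, and returns True; else False.
- ctrl.movej(angles): joint-space move.
- ctrl.command_gripper(opening): opening from 0.0 (shut) to 1.0 (fully open); the grip force is fixed at half the most; returns when the fingers have stopped.
- ctrl.sleep(seconds).
- ctrl.ik(position, orientation): joint angles nearest the present ones, or None.
- ctrl.read_camera(name): name is "scene" or "top" or "wrist"; returns the picture (384x512x3 uint8, blue, green, red); there is no depth.
- ctrl.camera_params(name): a dict with "fx", "fy", "cx", "cy" (pixels), "pose" (4x4, takes a point from camera to world coordinates); the wrist camera has in their place "T_tool_cam" (4x4, takes a point from camera to tool coordinates, whose origin is the TCP and whose axes are the flange's). Camera axes: x right, y up, looking along -z (the intrinsics and any distortion apply to the point x, -y, -z); pixel columns grow to the right and rows downward; lengths in m; the calibration is good to about 2 mm. A picture is of the moment at which its call begins: read the wrist's pose just before it. camera_params takes no time and is no camera call.
A pose or a line that the arm cannot do raises ctrl.MotionError and nothing moves.
- ctrl.sign_off(): hands the job in; it is judged then, once.
Readings, each from a call of its own:
- ctrl.current_t(): time.
- ctrl.current_q(): joint angles.
- ctrl.current_dq(): joint speeds.
- ctrl.current_effort(): joint torques, N m.
- ctrl.current_tool_pos(): TCP position.
- ctrl.current_eef_rot(): TCP orientation.
- ctrl.current_contact_force(): force on the tool from outside, world axes, zero at the start.
- ctrl.current_wrist_torque(): the same for the moment, N m.
- ctrl.current_grip_width(): opening from 0.0 (shut) to 1.0 (fully open).
- ctrl.current_grasp_force(): force on a finger pad.
Only numpy, scipy, OpenCV 4.12 (cv2) and the standard library are available. Lean on these libraries where they do the work, as an engineer would, in place of code of your own. Each camera call takes 0.05 s, during which the arm holds its last target. There are 200 camera calls.

TASK

The white paver on the bench belongs in the gap in the middle of the tiled heat-proof panel. Find the quarter turn in which it drops in between the dark corner dots and rests on the stiff lift-out pad, let go of it, and press it gently down until it lies flush with the pavers round it; let go and keep the hand off. Leave the screwdriver, the rubber bulb and the marker where they are.

Things in the scene. Friction and masses are not known exactly. Their poses are not given: they have to be found in the camera images.
- paver: loose white ceramic paver, 64 x 64 x 26 mm, about 0.24 kg, right way up on the bench at any yaw. Origin: centre of its underside; x, y square to its sides. Three corners have square notches of 14 x 14 mm, full thickness; the corner at +x +y is whole. A 36 mm flat in the middle of each side: grip across x or y (64 mm). Lower edges bevelled, 3.5 mm wide, 7 mm tall.
- panel: fixed square panel, 211 x 211 mm, 34 mm high, on the bench: a 3 x 3 pattern of white pavers in an aluminium edge, the middle one missing. Origin: centre of its underside; x, y along its sides. Three of the gap's four corners hold a fixed square dark steel dot, 28 x 28 mm, centred on the corner, level with the flat top: it fills 14 x 14 mm of the gap.
- gap (a point): centre of the gap at the level of the panel's top (34 mm over the bench); axes as the panel's. The gap is 67 x 67 mm and 26 mm deep: 1.5 mm of play on each side of the paver, and about the same at the dots.
- gap_floor (a point): centre of the gap's floor, 26 mm below its top. One corner lacks its dot: there the paver's whole corner must go. Which corner changes from start to start and is not reported: look, or try quarter turns. In a wrong turn the whole corner stands on a dot (26 mm proud), which may tip it in the fingers; in the right one it sinks at once.
- lift_pad (a joint): stiff lift-out pad, a 34 mm disc in the middle of the gap that slides down: m pushed down. 0 = its top 9 mm below the panel's top; 0.017 = fully down, level with the floor, paver on it flush. Starts at 0 to 0.003. No spring: it stays where left, even under the paver's weight; takes about 8 N to push, more when fast (60 N per m/s).
- pad_top (a point): centre of the pad's top face, moves with it. Set on the pad, the paver stands 14 to 17 mm proud, so fingers that hold only its upper 10 mm stay clear of the panel; from there press it down from above near its middle.
- screwdriver: bystander: orange-handled screwdriver, 172 mm, lying on the bench; leave alone
- pipette_bulb: bystander: red rubber bulb, 81 mm long, lying on the bench; leave alone
- marker: bystander: red and white marker pen, 135 mm, lying on the bench; leave alone
There are look-alikes about, which are no part of the job. There is more than one size of the paver; the one meant has the size given above.

How it is judged (in metres and radians):
At the end, for the whole second after the job is handed in: The paver lies right way up in the gap, centred within 4 mm and level within 0.04 rad, its top flush with the panel's top within 2.5 mm, the lift-out pad pushed down at least 14.5 mm, the paver at rest and let go (horizontal distance between paver and gap below 0.004 m and z of paver in the frame of gap between -0.0285 and -0.0235 m and angle between paver's own z axis and vertical below 0.04 rad and value of joint lift_pad above 0.0145 m and linear speed of paver below 0.01 m/s); the robot touches nothing.
It fails at once if the screwdriver is moved more than 30 mm (distance of screwdriver from where it was at the start of the episode above 0.03 m).
It fails at once if the pipette bulb is moved more than 30 mm (distance of pipette_bulb from where it was at the start of the episode above 0.03 m).
It fails at once if the marker is moved more than 30 mm (distance of marker from where it was at the start of the episode above 0.03 m).
It fails at once if the lift-out pad is driven down with a blow , faster than 0.3 m/s (paver dropped or hammered in) (velocity of joint lift_pad above 0.3 m/s).
It also fails if it takes over 72 s, if anything falls off the work surface, if the arm or the gripper's body presses on something with over 40 N, if the wrist force passes 120 N, or if a joint passes its speed limit or range.

## Working session

There is one attempt and no reset: what is moved stays moved. The work goes in short steps, each a Python script; the robot and the scene stay as the last script left them, time stands still between calls to the robot, and variables do not carry over. Pictures are saved under pics/ and viewed, at most 10 in all, crops included, and the job is handed in when it is done.

```bash
mkdir -p pics; python3 - <<'E'
from bench import ctrl
import cv2,numpy as np
np.set_printoptions(precision=4,suppress=True)
for n in("scene","top","wrist"):
    im=ctrl.read_camera(n); cv2.imwrite(f"pics/{n}0.png",im); p=ctrl.camera_params(n); print(n,p)
a=cv2.imread("pics/top0.png");b=cv2.imread("pics/scene0.png")
cv2.imwrite("pics/top0b.png",cv2.resize(a,(800,600)))
cv2.imwrite("pics/scene0b.png",cv2.resize(b,(800,600)))
print(ctrl.current_t())
E
```

```text
scene {'fx': 487.6737723055771, 'fy': 487.6737723055771, 'cx': 261.6803962264701, 'cy': 192.6079581757967, 'pose': array([[ 0.4354,  0.6734, -0.5974, -0.3224],
       [-0.9002,  0.3166, -0.2991, -0.4301],
       [-0.0123,  0.668 ,  0.7441,  1.1726],
       [ 0.    ,  0.    ,  0.    ,  1.    ]])}
top {'fx': 364.8346802519373, 'fy': 364.8346802519373, 'cx': 255.09633458145794, 'cy': 197.405041511457, 'pose': array([[-0.0146,  0.9936, -0.1122,  0.4185],
       [-0.9996, -0.0172, -0.0223,  0.0002],
       [-0.0241,  0.1119,  0.9934,  1.4151],
       [ 0.    ,  0.    ,  0.    ,  1.    ]])}
wrist {'fx': 324.1405209252321, 'fy': 324.1405209252321, 'cx': 254.87996769357093, 'cy': 194.3629208313023, 'T_tool_cam': array([[ 0.0005,  0.9567,  0.2911,  0.083 ],
       [ 1.    , -0.0004, -0.0004,  0.    ],
       [-0.0002,  0.2911, -0.9567, -0.1716],
       [ 0.    ,  0.    ,  0.    ,  1.    ]])}
0.15
```

View pics/top0b.png

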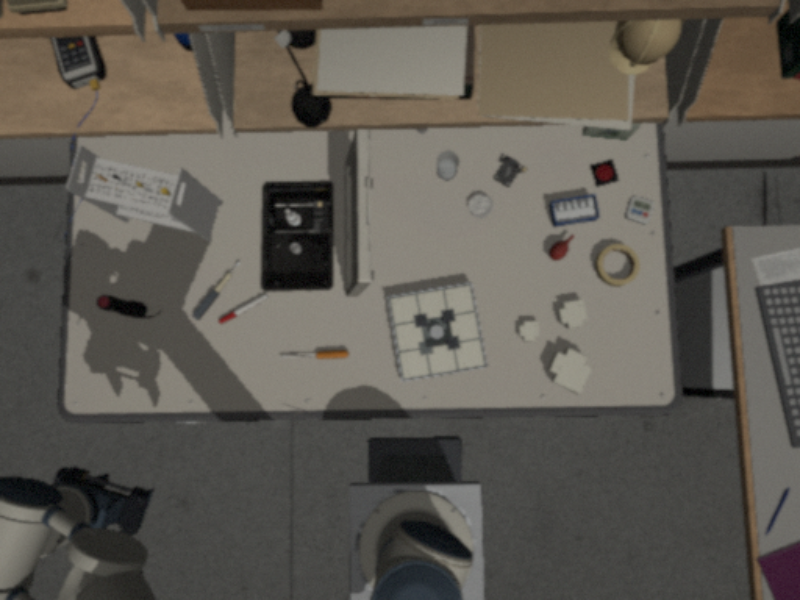

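View pics/scene0b.png

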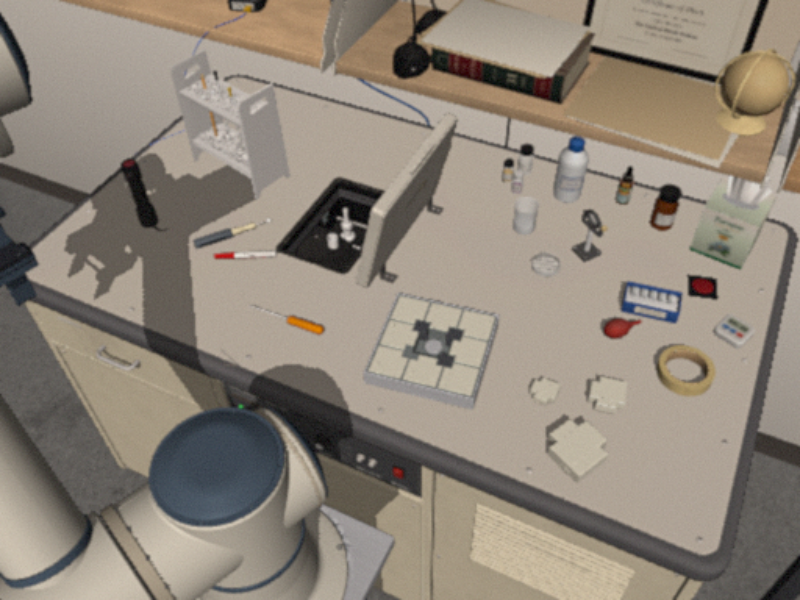

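The top view (800x600 scale) shows the panel at about (437,332), with three notched pavers: small (528,328), medium (572,312) and large (570,367). The medium one looks like the 64 mm paver. Dots are visible at the gap's corners, and the scene view agrees. I'll take wrist views of both next.

```bash
cat > h.py <<'E'
from bench import ctrl
import cv2,numpy as np,pickle
np.set_printoptions(precision=4,suppress=True)
def R(a):
    a=np.radians(a);c,s=np.cos(a),np.sin(a)
    return np.array([[c,s,0],[s,-c,0],[0,0,-1.]])
def cam(name):
    p=ctrl.camera_params(name)
    if name=="wrist":
        T=np.eye(4);T[:3,:3]=ctrl.current_eef_rot();T[:3,3]=ctrl.current_tool_pos();p["pose"]=T@p["T_tool_cam"]
    return p
def shot(name,fn):
    p=cam(name);im=ctrl.read_camera(name);cv2.imwrite(f"pics/{fn}.png",im);pickle.dump(p,open(f"pics/{fn}.pkl","wb"));return im,p
def load(fn): return cv2.imread(f"pics/{fn}.png"),pickle.load(open(f"pics/{fn}.pkl","rb"))
def rays(p,uv):
    uv=np.atleast_2d(np.asarray(uv,float))
    d=np.c_[(uv[:,0]-p["cx"])/p["fx"],-(uv[:,1]-p["cy"])/p["fy"],-np.ones(len(uv))]
    return p["pose"][:3,3],d@p["pose"][:3,:3].T
def plane(p,uv,z):
    o,d=rays(p,uv);return (o+d*((z-o[2])/d[:,2])[:,None])[:,:2]
def tri(obs):
    "least-squares crossing of rays [(p,uv),...]"
    A=np.zeros((3,3));b=np.zeros(3)
    for p,uv in obs:
        o,d=rays(p,uv);d=d[0]/np.linalg.norm(d[0]);M=np.eye(3)-np.outer(d,d);A+=M;b+=M@o
    return np.linalg.solve(A,b)
def proj(p,X):
    X=np.atleast_2d(X);c=(X-p["pose"][:3,3])@p["pose"][:3,:3]
    return np.c_[p["cx"]+p["fx"]*c[:,0]/-c[:,2],p["cy"]-p["fy"]*c[:,1]/-c[:,2]]
E
python3 - <<'E'
from h import *
p=cam("top"); f=512/800
P=plane(p,[[437*f,332*f]],.034)[0];V=plane(p,[[572*f,312*f]],.026)[0]
print(P,V,plane(p,np.array([[355,292],[528,328],[570,367]])*f,.026))
print(R(0),ctrl.current_eef_rot())
q=ctrl.current_tool_pos();ctrl.move_l([q[0],q[1],.38],vel=.25)
a0=0
for n,C,z,dx in(("pan1",P,.26,.04),("pan2",P,.16,-.02),):
    ctrl.goto([C[0]+dx,C[1],z],R(a0));shot("wrist",n)
ctrl.move_l([P[0],P[1],.22],vel=.25)
for n,C,z,dx in(("pav1",V,.22,.04),("pav2",V,.13,-.03),):
    ctrl.goto([C[0]+dx,C[1],z],R(a0));shot("wrist",n)
print(ctrl.current_t(),ctrl.current_q())
ims=[cv2.imread(f"pics/{n}.png") for n in("pan1","pan2","pav1","pav2")]
m=np.vstack([np.hstack(ims[:2]),np.hstack(ims[2:])]);cv2.imwrite("pics/m1.png",cv2.resize(m,(800,600),interpolation=cv2.INTER_AREA))
E
```

```text
[ 0.5155 -0.0611] [ 0.5594 -0.3905] [[ 0.6181  0.1382]
 [ 0.5222 -0.2825]
 [ 0.4264 -0.3793]]
[[ 1.  0.  0.]
 [ 0. -1.  0.]
 [ 0.  0. -1.]] [[-0.9539  0.3001 -0.0004]
 [ 0.3001  0.9539 -0.0009]
 [ 0.0001 -0.0009 -1.    ]]
6.6167 [-41.5433  35.5736  77.3428   0.0108  66.9769  48.405 ]
```

View pics/m1.png

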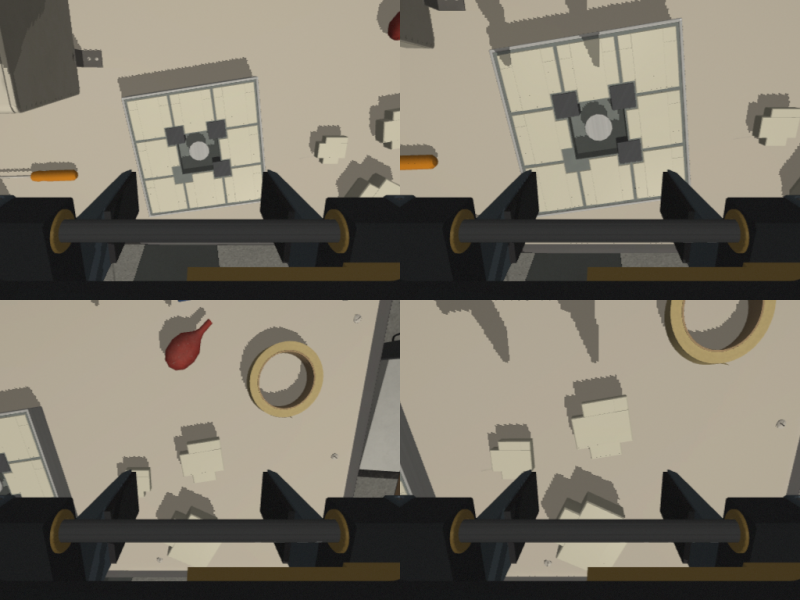

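```bash
python3 - <<'E'
from h import *
a,_=load("pan2");b,_=load("pav2")
c=cv2.resize(a[90:240,170:330],None,fx=2.5*0.95,fy=2.5*.95,interpolation=cv2.INTER_CUBIC)
d=cv2.resize(b[80:230,190:350],None,fx=2.5*.95,fy=2.5*.95,interpolation=cv2.INTER_CUBIC)
m=np.hstack([c,d]);print(m.shape);cv2.imwrite("pics/m2.png",m)
E
```

```text
(356, 760, 3)
```

View pics/m2.png

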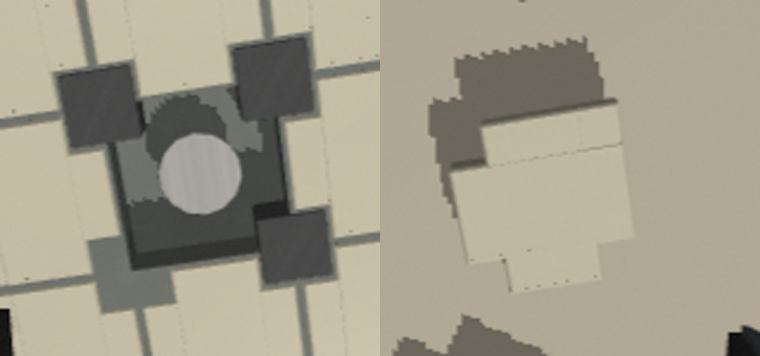

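The upper-left, upper-right and lower-right corners of the gap hold dark dots. The lower-left one, towards (-x,+y), is free. The medium paver measures about 63 mm and its whole corner is at upper right (+x,-y), so it needs roughly a half turn. Next I'll measure both precisely.

```bash
python3 - <<'E'
from h import *
a,pa=load("pan2");b,pb=load("pav2");a1,pa1=load("pan1");b1,pb1=load("pav1")
def full(x,y,ox,oy):return (int(ox+x/2.375),int(oy+y/2.375))
for n,xy in dict(dot1=(100,105),dot2=(275,75),dot3=(297,245),wall=(190,250),floor=(170,225),grey=(130,280),sh=(270,212)).items():
    u,v=full(*xy,170,90);print(n,a[v,u],end=' ')
for n,xy in dict(white=(550,200),strip=(560,130),side=(560,110),sidel=(455,230),bench=(700,200),shad=(520,70)).items():
    u,v=full(xy[0]-380,xy[1],190,80);print(n,b[v,u],end=' ')
print()
def poly(mask,near,eps):
    cs,_=cv2.findContours(mask,cv2.RETR_EXTERNAL,cv2.CHAIN_APPROX_NONE)
    c=max((c for c in cs if cv2.pointPolygonTest(c,tuple(map(float,near)),False)>=0),key=cv2.contourArea)
    return c,cv2.approxPolyDP(c,eps,True)[:,0]
V=np.r_[0.5594,-.3905,.026]
for im,p,eps in((b,pb,3),(b1,pb1,2.5)):
    m=((im.min(2)>158)&(im[...,2]>190)).astype(np.uint8)*255
    try:
        c,q=poly(m,proj(p,V)[0],eps);print(len(c),q.tolist());print(plane(p,q,.026).tolist())
    except Exception as e:print(e)
P=np.r_[0.5155,-.0611,.034]
for im,p in((a,pa),(a1,pa1)):
    g=im.astype(int);m=((g.max(2)<95)&(g[...,0]>=g[...,1]-2)).astype(np.uint8)*255
    m=cv2.morphologyEx(m,cv2.MORPH_OPEN,np.ones((7,7)))
    cs,_=cv2.findContours(m,cv2.RETR_EXTERNAL,cv2.CHAIN_APPROX_NONE)
    c0=proj(p,P)[0]
    for c in cs:
        r=cv2.minAreaRect(c)
        if np.hypot(*(np.array(r[0])-c0))<80 and r[1][0]>8:print(np.round(r[0],1),np.round(r[1],1),round(r[2],1),cv2.contourArea(c),plane(p,[r[0]],.034)[0])
E
```

```text
dot1 [74 74 75] dot2 [73 74 74] dot3 [73 75 74] wall [48 51 51] floor [67 72 70] grey [109 117 112] sh [34 34 35] white [160 184 191] strip [163 186 192] side [76 86 88] sidel [150 168 177] bench [149 168 177] shad [ 91 103 108] 
522 [[288, 125], [274, 127], [274, 135], [271, 128], [234, 134], [237, 147], [249, 148], [243, 154], [225, 153], [230, 162], [223, 163], [228, 167], [224, 169], [225, 175], [232, 180], [227, 182], [234, 189], [234, 181], [246, 185], [247, 190], [254, 189], [252, 194], [245, 190], [250, 194], [245, 195], [247, 202], [253, 193], [254, 200], [279, 197], [280, 182], [296, 179], [290, 142], [248, 149], [249, 145], [271, 143], [274, 138], [289, 139]]
[[0.5888157198743508, -0.41736773721824555], [0.5871605229796243, -0.40569989491547137], [0.5805308736788986, -0.4058204726513796], [0.5863342723739243, -0.4032015497666059], [0.5813288590757824, -0.37211495398147443], [0.570373985534651, -0.37447741582103766], [0.5695314999532983, -0.3846990263310386], [0.5643727164380445, -0.37953226825909114], [0.5652188274200614, -0.36411945110632393], [0.5574019461338936, -0.3682
[... 1691 characters left out ...]
019348940105, -0.38302895207958887], [0.5267442439198697, -0.4135083253385916], [0.5384857636448249, -0.41086287299054314], [0.5423817323560831, -0.4252473258688335], [0.5750038699840021, -0.4196160807910131], [0.5725099427215716, -0.396129729310211], [0.5749797785520698, -0.4055142961254126], [0.5786431443024869, -0.40546243519297254], [0.5774442798780999, -0.41720928406567126]]
[293. 191.] [32. 30.] 90.0 776.5 [ 0.4911 -0.0973]
[212.9 134.3] [30.6 32.3] 81.0 806.0 [ 0.5447 -0.0226]
[284.2 123.4] [31.3 30.7] 81.0 789.5 [ 0.5544 -0.0871]
[283. 213.] [24. 22.] 90.0 406.0 [ 0.4919 -0.0971]
[226.  173.5] [21. 20.] 90.0 347.5 [ 0.5446 -0.024 ]
[276.5 165.5] [21. 21.] 90.0 403.5 [ 0.5549 -0.0873]
```

```bash
cat > m.py <<'E'
from h import *
def comp(m,near,k=3):
    m=cv2.morphologyEx(m.astype(np.uint8)*255,cv2.MORPH_CLOSE,np.ones((k,k)))
    m=cv2.morphologyEx(m,cv2.MORPH_OPEN,np.ones((k,k)))
    cs,_=cv2.findContours(m,cv2.RETR_EXTERNAL,cv2.CHAIN_APPROX_NONE)
    return max((c for c in cs if cv2.pointPolygonTest(c,tuple(map(float,near)),True)>=-4),key=cv2.contourArea)
def rect(p,c,z):
    r=cv2.minAreaRect((plane(p,c[:,0],z)*1000).astype(np.float32))
    return np.array(r[0])/1000,np.array(r[1]),r[2]%90
def dots(im,p,guess):
    g=im.astype(int);out=[]
    m=(np.abs(g[...,1]-75)<=7)&(g[...,0]>=g[...,1]-3)
    for G in guess:
        c=comp(m,proj(p,np.r_[G,.034])[0]);out.append((c,)+rect(p,c,.034))
    return out
def paver(im,p,guess,z=.026):
    g=im.astype(int);m=(g[...,0]>=155)&(g[...,2]>=184)
    c=comp(m,proj(p,np.r_[guess,z])[0]);return (c,)+rect(p,c,z)
E
python3 - <<'E'
from m import *
G=[[.5447,-.0226],[.5544,-.0871],[.4911,-.0973]]
D=[]
for n in("pan1","pan2"):
    im,p=load(n);o=dots(im,p,G);D.append((p,o))
    for c,*r in o:print(n,cv2.contourArea(c),*r)
for i in range(3):
    ob=[]
    for p,o in D:
        M=cv2.moments(o[i][0]);ob.append((p,[M['m10']/M['m00'],M['m01']/M['m00']]))
    print("tri",tri(ob))
im,p=load("top");  p
E
python3 - <<'E'
from m import *
ob=[]
for n in("pav1","pav2"):
    im,p=load(n);c,*r=paver(im,p,[.556,-.393]);print(n,cv2.contourArea(c),*r)
    M=cv2.moments(c);ob.append((p,[M['m10']/M['m00'],M['m01']/M['m00']]))
    vis=im.copy();cv2.drawContours(vis,[c],-1,(0,0,255),1);cv2.imwrite(f"pics/{n}v.png",vis[80:240,180:340])
print(tri(ob))
E
```

```text
pan1 406.5 [ 0.5444 -0.0212] [27.8977 27.208 ] 6.035984039306641
pan1 433.0 [ 0.5546 -0.0876] [28.3017 27.708 ] 8.777369499206543
pan1 354.0 [ 0.4886 -0.0977] [26.9037 27.5021] 8.640649795532227
pan2 844.5 [ 0.5446 -0.0216] [27.8175 27.5017] 8.167757987976074
pan2 873.5 [ 0.5522 -0.0883] [33.1936 27.0963] 10.445741653442383
pan2 694.0 [ 0.4881 -0.098 ] [26.4393 27.428 ] 8.696206092834473
tri [ 0.5445 -0.0214  0.0336]
tri [ 0.5541 -0.0881  0.0303]
tri [ 0.4872 -0.0984  0.0303]
pav1 2055.0 [ 0.5534 -0.3933] [62.6559 60.9976] 9.67088508605957
pav2 4137.0 [ 0.5536 -0.3932] [62.6857 61.2249] 9.58797836303711
[ 0.5573 -0.3944  0.0301][ WARN:0@0.042] global loadsave.cpp:275 findDecoder imread_('pics/top.png'): can't open/read file: check file path/integrity
Traceback (most recent call last):
  File "h.py", line 14, in load
    def load(fn): return cv2.imread(f"pics/{fn}.png"),pickle.load(open(f"pics/{fn}.pkl","rb"))
                                                                  ~~~~^^^^^^^^^^^^^^^^^^^^^^^
FileNotFoundError: [Errno 2] No such file or directory: 'pics/top.pkl'
```

The gap centre is (0.5165, -0.0597) with yaw 8.7°, and dot spacing of 66.8 mm matches the stated 67. The paver is at (0.5535, -0.3932) with yaw 9.6° and measures about 63.5 mm. Both tops triangulate to about 30 mm, within error of the given heights. Now I'll grasp it and carry it over.

```bash
python3 - <<'E'
from h import *
V=[.5535,-.3932];G=[.5165,-.0597]
ctrl.command_gripper(1.0)
ctrl.goto([*V,.13],R(9.6));ctrl.move_l([*V,.05],vel=.15)
print("c",ctrl.move_l([*V,.016],vel=.06,contact_N=8),ctrl.current_tool_pos())
ctrl.command_gripper(0.3);print("w",ctrl.current_grip_width()*91,ctrl.current_grasp_force())
ctrl.move_l([*V,.12],vel=.12);print("w",ctrl.current_grip_width()*91,ctrl.current_grasp_force(),ctrl.current_contact_force())
ctrl.goto([*G,.12],R(188.7));ctrl.sleep(.2)
print(ctrl.current_tool_pos(),ctrl.current_q(),ctrl.current_t())
im,_=shot("wrist","hold1");im2,_=shot("scene","hold1s")
u=proj(cam("scene"),[*G,.08])[0].astype(int);c=im2[u[1]-75:u[1]+75,u[0]-100:u[0]+100]
cv2.imwrite("pics/m3.png",np.hstack([cv2.resize(im,(400,300)),cv2.resize(c,(400,300))]))
E
```

```text
c False [ 0.5536 -0.3933  0.016 ]
w 63.67385329918803 30.00046734829084
w 63.410285484516336 29.999582610471407 [-0.4462  0.2709 -2.3348]
[ 0.5166 -0.0599  0.12  ] [ -13.1918   26.7806   98.1424    0.0015   55.0725 -111.8603] 12.6083
```

View pics/m3.png

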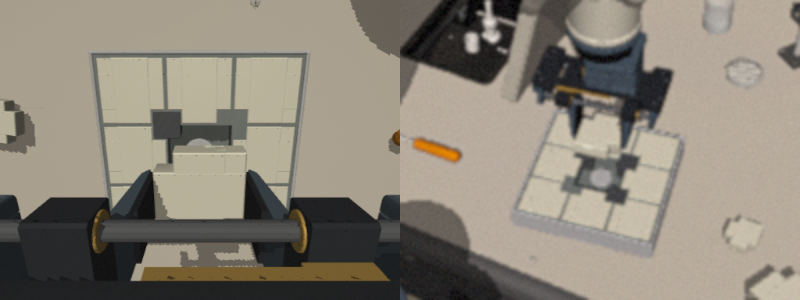

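The paver is held, and its whole corner (wrist picture, upper right, around (245,150)) lines up with the free corner at (232,120). Before lowering, I'll check where the paver's front edge and sides sit in the hand.

```bash
python3 - <<'E'
from m import *
im,p=load("hold1");pos=p["pose"]@np.linalg.inv(p["T_tool_cam"])
g=im.astype(int);v=im[185:225,190:330];
m=((g[...,0]>=150)&(g[...,2]>=180)).astype(np.uint8)*255
cs,_=cv2.findContours(m,cv2.RETR_EXTERNAL,cv2.CHAIN_APPROX_NONE)
for col in(240,265,290,210):print(col,[int(x) for x in g[180:235:1,col,1]])
print("expected front-edge pts",proj(p,[(pos@[.032,y,z,1])[:3] for y in(-.015,.015) for z in(-.010,.016)]))
print("notch edge",proj(p,[(pos@[.018,y,-.010,1])[:3] for y in(-.028,.028)]))
# dots again from this view
print([r[1:] for r in dots(im,p,[[.4884,-.0979]])] if 0 else "")
E
```

```text
240 [66, 67, 69, 93, 138, 151, 149, 142, 141, 142, 141, 142, 142, 142, 145, 163, 199, 197, 177, 177, 177, 177, 178, 178, 178, 178, 178, 177, 176, 178, 177, 176, 177, 177, 177, 176, 177, 177, 178, 177, 177, 178, 184, 182, 177, 177, 178, 177, 177, 178, 177, 177, 178, 177, 177]
265 [125, 159, 157, 156, 156, 159, 172, 184, 178, 142, 142, 142, 142, 141, 144, 162, 199, 196, 179, 176, 178, 177, 177, 177, 178, 177, 177, 177, 177, 178, 177, 177, 178, 177, 177, 177, 177, 176, 176, 177, 176, 177, 184, 182, 177, 177, 178, 178, 177, 176, 176, 178, 176, 178, 178]
290 [107, 105, 106, 105, 105, 108, 126, 141, 143, 141, 142, 142, 143, 142, 146, 175, 199, 196, 177, 177, 177, 178, 177, 177, 178, 177, 177, 178, 177, 177, 178, 178, 176, 178, 177, 177, 177, 178, 178, 177, 178, 180, 192, 181, 177, 176, 176, 178, 177, 177, 177, 178, 177, 176, 177]
210 [186, 178, 177, 177, 177, 177, 177, 178, 178, 178, 177, 178, 178, 177, 177, 177, 176, 178, 177, 177, 176, 178, 177, 177, 177, 178, 178, 176, 174, 144, 123, 124, 125, 127, 130, 132, 135, 136, 139, 143, 164, 201, 198, 182, 177, 178, 177, 176, 178, 177, 178, 177, 177, 177, 177]
expected front-edge pts [[225.8133 197.6667]
 [229.5262 184.6144]
 [283.1948 197.6911]
 [279.5636 184.6363]]
notch edge [[202.2002 222.5955]
 [306.7958 222.6375]]
```

```bash
python3 - <<'E'
from m import *
im,p=load("hold1")
g=im.astype(int);u=proj(p,[.4884,-.0979,.034])[0];print(u,im[int(u[1]),int(u[0])])
m=(np.abs(g-75).max(2)<=9)
m=m.astype(np.uint8)*255;m=cv2.morphologyEx(m,cv2.MORPH_OPEN,np.ones((5,5)))
cs,_=cv2.findContours(m,cv2.RETR_EXTERNAL,cv2.CHAIN_APPROX_NONE)
for c in cs:
    x,y,w,h=cv2.boundingRect(c)
    if abs(x+w/2-u[0])<40 and abs(y+h/2-u[1])<40:print(x,y,w,h,cv2.contourArea(c),rect(p,c,.034))
# outer edge of panel: column profile across the top, row profile both sides
for y in (100,):print([int(v) for v in g[y,112:135,1]],[int(v) for v in g[y,380:402,1]])
print([int(v) for v in g[60:80,255,1]])
R0=(lambda t:np.array([[np.cos(t),-np.sin(t)],[np.sin(t),np.cos(t)]]))(np.radians(8.7))
E2=np.array([[-.1055,0],[-.05,-.1055],[-.05,.1055]])@R0.T+[.5165,-.0597]
print(proj(p,np.c_[E2,np.full(3,.034)]))
E
```

```text
[213.1648 159.8528] [69 69 70]
225 169 5 7 24.0 (array([ 0.4967, -0.0856]), array([5.0754, 3.2627]), 7.3638176918029785)
222 156 8 11 56.0 (array([ 0.4879, -0.088 ]), array([8.2796, 5.6627]), 7.363953113555908)
197 143 32 35 597.5 (array([ 0.4874, -0.0999]), array([19.5167, 35.4324]), 68.06873321533203)
196 143 8 9 48.0 (array([ 0.4798, -0.1098]), array([6.635 , 5.5813]), 6.026821136474609)
[160, 160, 160, 160, 151, 148, 147, 147, 127, 94, 99, 109, 109, 126, 163, 177, 177, 178, 176, 177, 178, 178, 177] [177, 177, 178, 170, 135, 110, 108, 108, 97, 125, 149, 149, 138, 143, 156, 161, 161, 160, 161, 160, 161, 161]
[162, 161, 161, 160, 157, 162, 156, 143, 103, 88, 108, 108, 111, 142, 196, 183, 181, 181, 183, 182]
[[254.7972  63.8285]
 [121.2373 139.2982]
 [388.3621 139.2748]]
```

The dot reprojects within half a pixel in the turned view, so camera bias is small. The paver sits about 0.7 mm towards tool +x; I'll shift slightly and lower.

```bash
python3 - <<'E'
from h import *
G=[.5169,-.0597]
ctrl.move_l([*G,.06],vel=.1);f0=ctrl.current_contact_force()
h=ctrl.move_l([*G,.037],vel=.02,contact_N=4)
print(h,ctrl.current_tool_pos(),ctrl.current_contact_force()-f0,ctrl.current_wrist_torque(),ctrl.current_t(),ctrl.current_grip_width()*91)
E
```

```text
True [ 0.5167 -0.0597  0.0393] [2.3191 0.7539 2.4754] [-0.0072 -0.3191 -0.0839] 14.3917 63.59398477882022
```

```bash
python3 - <<'E'
from h import *
G=[.5169,-.0597]
ctrl.command_gripper(0.9);ctrl.move_l([*G,.15],vel=.15)
ctrl.goto([G[0],G[1],.2],R(188.7))
ctrl.move_l([G[0]-.10,G[1]-.015,.2],vel=.2);ctrl.sleep(.1)
im,_=shot("wrist","set1");im2,_=shot("scene","set1s")
u=proj(cam("scene"),[*G,.04])[0].astype(int);c=im2[u[1]-45:u[1]+45,u[0]-60:u[0]+60]
cv2.imwrite("pics/m4.png",np.hstack([cv2.resize(im,(400,300)),cv2.resize(c,(400,300))]));print(ctrl.current_t())
E
```

```text
16.95
```

View pics/m4.png

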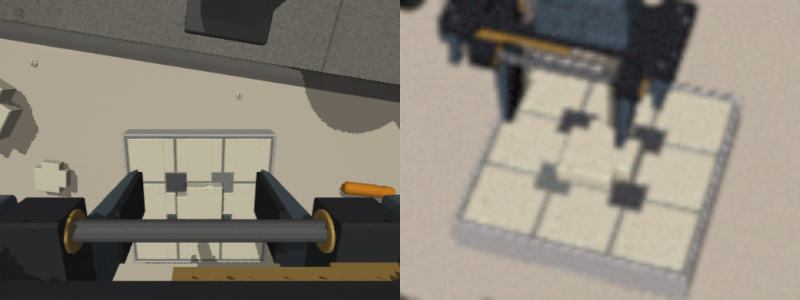

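The paver sits in the gap between the dots, proud and level (right half of the picture, around (590,155)). Now I'll press it with shut fingers.

```bash
python3 - <<'E'
from h import *
G=[.5167,-.0597]
ctrl.move_l([*G,.12],vel=.2);ctrl.command_gripper(0.0)
ctrl.move_l([*G,.065],vel=.12)
print(ctrl.move_l([*G,.04],vel=.03,contact_N=4),ctrl.current_tool_pos())
h=ctrl.move_l([*G,.0335],vel=.015,contact_N=30)
print(h,ctrl.current_tool_pos(),ctrl.current_contact_force(),ctrl.current_wrist_torque());ctrl.sleep(.3)
print(ctrl.current_tool_pos(),ctrl.current_contact_force())
if not h:
    h=ctrl.move_l([*G,.031],vel=.01,contact_N=25);print(h,ctrl.current_tool_pos(),ctrl.current_contact_force())
ctrl.move_l([*G,.12],vel=.1);ctrl.move_l([G[0]-.02,G[1]-.0,.2],vel=.2)
ctrl.goto([G[0]+.03,G[1],.2],R(98.7));ctrl.sleep(.2)
shot("wrist","fin1");im2,_=shot("scene","fin1s")
ctrl.move_l([G[0]+.03,G[1]-.14,.25],vel=.25);ctrl.sleep(.1)
im,_=shot("wrist","fin2");im2,_=shot("scene","fin1s")
u=proj(cam("scene"),[*G,.04])[0].astype(int);c=im2[u[1]-45:u[1]+45,u[0]-60:u[0]+60]
cv2.imwrite("pics/m5.png",np.hstack([cv2.resize(cv2.imread("pics/fin1.png"),(400,300)),cv2.resize(c,(400,300))]));print(ctrl.current_t())
E
```

```text
True [ 0.5165 -0.0597  0.0475]
True [ 0.5166 -0.0597  0.0343] [-0.1394  0.343   8.2425] [ 0.0581  0.1852 -0.0478]
[ 0.5165 -0.0597  0.0343] [-1.5736 -0.4235  8.1235]
25.7167
```

View pics/m5.png

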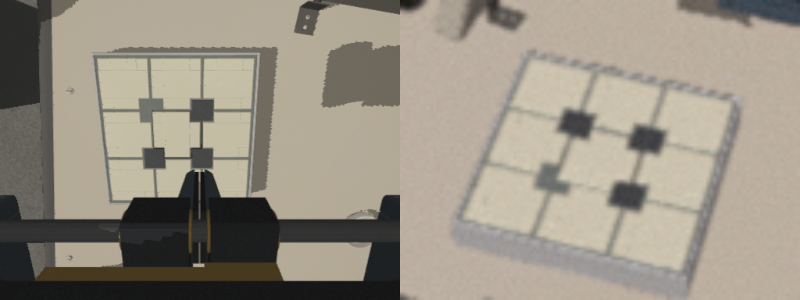

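The press stopped on the firm floor at a tip height of 34.3 mm. Both views show the paver flush with its neighbours, with even joints and no shadow. The hand is clear.

```bash
python3 -c "
from bench import ctrl
print(ctrl.sign_off())"
```

```text
the job is handed in; nothing more can be done
None
```

I set the 64 mm paver in the gap with its whole corner at the free corner, pressed it down flush (fingertips stopped at 34.3 mm on the 34 mm panel), moved the hand clear and handed in at about 26 s; the hand-in gave no verdict.

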